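Flip open the hinged half of a food pan cover

ROBOT

A 6-joint arm with a two-finger parallel gripper is mounted at the origin on the work surface. World frame = base frame: x ahead of the robot, y to its left, z up, the work surface at z = 0. Lengths are in m, angles in rad, forces in N, time in s.
With the tool pointing down it reaches from about 0.25 to 0.725 m from the base axis. Payload 4 kg.
Tool frame: the origin (TCP) lies midway between the tips of the shut fingers; the grasp point (between the pads) lies 19 mm behind it; z points along the fingers, y is the line along which they close (so a half turn about z gives the same grasp; the last joint's range is limited). The gripper opens to 85 mm and grips with 20 to 120 N. Pads are 22 mm wide; open, the fingers measure 114 mm over their backs; the gripper's body (76 mm by 85 mm) begins 54 mm behind the grasp point. The pads swing forward as they close: fully open they stand 13 mm farther back than shut.
Start: joints at [1.304, 0.241, 0.005, 1.335, 0, 1.571], TCP at [0.132, 0.482, 0.231] pointing down, gripper open.
Joint ranges: [-2.72, 2.72], [-1.05, 1.87], [-1.09, 1.28], [-1.99, 2.15], [-1.42, 1.44], [-3.14, 3.14]. Speed limits (rad/s): [2.79, 2.79, 3.14, 3.14, 3.14, 3.14].

INTERFACE

Orientations are given as a unit quaternion [x, y, z, w].
In Python, from workcell import bot gives the robot as it stands.
- The arm moves only by the tool move_arm, never from a script. Its argument "motion" is a list of rows, each an object of numbers: "x", "y", "z": the shift along the tool's x, y, z in cm; "yaw": the turn about the tool's z in degrees. A call has 1 to 20 rows; each row is the pose to reach, as a shift and turn from the pose commanded when the call began, along the tool's axes at that moment; what a row does not reach only later rows make up. A row lasts 1/8 s, in which the tool goes at most 62.5 mm and 10.7 degrees, less where a joint would pass 70% of its speed; a pose out of reach is approached as far as the arm can. A call with a gripper value outside its range is refused whole. "gripper" is the opening, from -1 (shut) to 1 (fully open), set as the call begins (left out, the last holds). The fingers move at their own pace and stop on an object; the grip force is fixed at half the most. Time passes only in rows, so rows that repeat a pose let the fingers close. It gives the time, the measured TCP pose, the force, the opening and the grip force at its end, in the units of the state.
- bot.get_obs(): the state, without advancing time (a new reading comes with each control period).
- bot.camera(name): name is "scene" or "top" or "wrist"; returns the picture (400x640x3 uint8, blue, green, red); there is no depth.
- bot.camera_model(name): a dict with "K" (3x3 intrinsics, pixels), "world_from_camera" (4x4, takes a point from camera to world coordinates). Camera axes: x right, y down, z forward; pixel columns grow to the right and rows downward; lengths in m; the calibration is good to about 2 mm. A picture is of the moment at which its call begins: read the wrist's pose just before it. camera_model takes no time and is no camera call; for the wrist camera it gives the pose at the moment of the call.
- bot.job_done(): hands the job in; it is judged then, once.
Trained networks look in the newest picture that a camera, given by its name, has taken for a name from the list of things; names that differ only in an ending like _2 or _b are one class to them, and where a whole thing is asked for, a point or a joint stands for the part that bears it (a point fixed in the world has none). Each returns a list of dicts, best first, with "score" (0 to 1); they miss things now and then, are a little off and sometimes report something else, mostly with a low value. They report only what shows in the picture. A call takes as long as a camera call.
- bot.cut_out(camera, name): "mask" (400x640 bool, what is visible of it) and "centre" ([row, column] in pixels, amid what is visible of it).
The state is a dict: "clock": time; "joint_pos": joint angles; "joint_vel": joint speeds; "tau": joint torques, N m; "eef_pos": TCP position; "tool_rot": TCP orientation; "ft_force": force on the tool from outside, world axes, zero at the start; "ft_torque": the same for the moment, N m; "grip_width": finger opening in m; "grasp_force": force on a finger pad.
Only numpy, scipy, OpenCV 4.12 (cv2) and the standard library are available. Lean on these libraries where they do the work, as an engineer would, in place of code of your own. Each camera call takes 0.05 s, during which the arm holds its last target. There are 200 camera calls.

TASK

The steel food pan on the counter is covered: its white cover is hinged across the middle, one half fixed to the pan and the other shut, with an upturned lip along its outer end. Open it for service: with your fingertips under that lip, swing the hinged half up and right over, then press it down flat on the fixed half, and take your hand away. Only push it - do not pinch it between the fingers, fling or slam it, lift or shove the pan, or disturb the other things on the counter.

Things in the scene. Friction and masses are not known exactly. Their poses are not given: they have to be found in the camera images.
- pan: Loose steel food pan, 176 (x) by 325 (y) by 100 mm tall, about 2 kg; origin at the centre of its underside, z up. Rim flange 12 mm wide, top face 100 mm up, outer edge at x +-88, y +-162.5 mm; walls 8 mm inside that. A white 4 mm cover lies on it (100 to 104 mm up): the +y half is fixed to the pan, the -y half is the hinged leaf. Yaw within 20 degrees of the world's; -y is the robot's right.
- cover_leaf (a joint): Angle of the cover's hinged leaf, rad: 0 shut on the pan's -y half (it starts at 0 to 0.12), pi/2 upright, 3.14 lying flat, upside down, on the fixed half (stop). Hinge stiff with friction (0.2 N m): the leaf stays where it is left and must be pushed all the way, with about 2 to 3 N at the lip. Leaf 176 mm wide, 0.15 kg.
- hinge_mid (a point): Middle of the hinge line, which runs along the pan's x at its y = 0, 104.5 mm above the counter. Axes are the pan's.
- lip_edge (a point): Middle of the outer edge of the leaf's lip, on its underside; moves with the leaf. The leaf is flat to 162.5 mm from the hinge line, then bent up at 45 degrees into a lip 24 mm long over its whole width, which overhangs the pan's rim by 17 mm and is reached from below and outside. Shut: edge at the pan's y = -179.5 mm, 117 mm up; bend (underside) at y = -162.5 mm, 100 mm up.
- leaf_underside: The leaf's lower skin (lower 2 mm of the 4 mm, plate and lip), 4.5 mm below the hinge line when shut: the only face that need be touched. Once over it faces up, 109 mm above the counter, and the lip hangs down outside the pan's +y rim. Origin at the middle of the hinge line; axes are the pan's while shut, and turn with the leaf.
- leaf_topside: The leaf's upper skin (upper 2 mm). Same origin and axes as leaf_underside. Squeezing both skins at once between the fingers counts as pinching.
- squeeze_bottle: Bystander: upright squeeze bottle, 52 mm across, 177 mm tall with its nozzle, on the counter beyond the pan's +x side; origin at the centre of its base.
- tumbler: Bystander: upright glass tumbler, 76 mm across, 105 mm tall, on the counter beyond the pan's +x side; origin at the centre of its base.
- pepper_mill: Bystander: upright wooden pepper mill, 54 mm across, 148 mm tall, on the counter off the pan's +y end; origin at the centre of its base.
- pastry_brush: Bystander: flat wooden-handled brush, under 220 mm long, lying on the counter off the pan's +y end; origin below its middle.

How it is judged:
At the end, for the whole second after the job is handed in: The leaf lies at rest over on the fixed half, at least 3.06 rad round (within about 5 degrees of flat); the pan stands level on the counter within 30 mm of where it was, and the bystanders stand within 30 mm of where they were, upright (value of joint cover_leaf above 3.06 rad and velocity of joint cover_leaf between -0.05 and 0.05 rad/s and distance of each of pan, squeeze_bottle, tumbler, pepper_mill, pastry_brush from where it was at the start of the episode below 0.03 m and angle between pan's own z axis and vertical below 0.05 rad and height (world z) of pan below 0.008 m and angle between each of squeeze_bottle, tumbler, pepper_mill's own z axis and vertical below 0.2 rad); the robot touches nothing.
It fails at once if the pan is lifted or tipped (10 mm, or 0.08 rad) (height (world z) of pan above 0.01 m or angle between pan's own z axis and vertical above 0.08 rad).
It fails at once if the pan is shoved more than 30 mm (distance of pan from where it was at the start of the episode above 0.03 m).
It fails at once if the leaf is pinched: the fingers press on both its faces at once (contact force between the fingers and leaf_topside above 4 N and contact force between the fingers and leaf_underside above 4 N).
It fails at once if the leaf is flung or slammed (over 3 rad/s) (velocity of joint cover_leaf above 3 rad/s).
It fails at once if a bystander is knocked over or pushed more than 30 mm (distance of any of squeeze_bottle, tumbler, pepper_mill, pastry_brush from where it was at the start of the episode above 0.03 m or angle between any of squeeze_bottle, tumbler, pepper_mill's own z axis and vertical above 0.35 rad).
It also fails if it takes over 50 s, if anything falls off the work surface, if the arm or the gripper's body presses on something with over 40 N, if the wrist force passes 120 N, or if a joint passes its speed limit or range.

## Working session

There is one attempt and no reset: what is moved stays moved. The work goes in short steps, Python scripts to look and compute and a tool call to move; the robot and the scene stay as the last step left them, time stands still between calls to the robot, and variables do not carry over. Pictures are saved under pics/ and viewed, at most 10 in all, crops included, and the job is handed in when it is done.

Besides the shell and the picture viewer there is one more tool, called after "Emit:" as name([rows], argument=value, ...), one row to a line, values as JSON. move_arm: Moves the arm, as the interface text tells. Its arguments: {"type":"object","properties":{"motion":{"type":"array"},"gripper":{"type":"number"}},"required":["motion"]}

```bash
mkdir -p pics; cat > h.py <<'E'
import numpy as np, cv2
from workcell import bot
def ray(cam,px,z):
    m=bot.camera_model(cam);K=np.array(m["K"]);T=np.array(m["world_from_camera"])
    d=T[:3,:3]@np.linalg.solve(K,[px[1],px[0],1.]);o=T[:3,3]
    return o+d*(z-o[2])/d[2]
E
python3 - <<'E'
from h import *
o=bot.get_obs();print({k:np.round(o[k],3).tolist() for k in("clock","eef_pos","tool_rot","joint_pos")})
for c in("top","scene"):
    im=bot.camera(c);cv2.imwrite(f"pics/{c}0.png",im)
    for n in("pan","leaf_topside","squeeze_bottle","tumbler","pepper_mill","pastry_brush"):
        r=bot.cut_out(c,n)
        for q in r[:1]:
            m=q["mask"].astype(np.uint8);ys,xs=np.nonzero(m)
            print(c,n,round(q["score"],2),np.round(q["centre"]),ys.min(),ys.max(),xs.min(),xs.max(),np.round(ray(c,q["centre"],0.1),3), np.round(cv2.boxPoints(cv2.minAreaRect(np.stack([xs,ys],1).astype(np.float32)))).tolist())
E
```

```text
{'clock': 0.0, 'eef_pos': [0.132, 0.482, 0.23], 'tool_rot': [0.133, 0.991, -0.001, -0.0], 'joint_pos': [1.304, 0.241, 0.004, 1.335, -0.0, 1.571]}
top pan 0.72 [209. 335.] 152 269 258 412 [0.564 0.111 0.1  ] [[255.0, 200.0], [387.0, 149.0], [415.0, 219.0], [282.0, 271.0]]
top leaf_topside 0.64 [198. 370.] 152 241 323 412 [0.591 0.025 0.1  ] [[320.0, 176.0], [388.0, 150.0], [414.0, 218.0], [345.0, 243.0]]
top squeeze_bottle 0.76 [158. 267.] 143 169 256 279 [0.695 0.278 0.1  ] [[251.0, 153.0], [265.0, 139.0], [284.0, 158.0], [270.0, 172.0]]
top tumbler 0.82 [138. 325.] 123 155 310 340 [0.741 0.132 0.1  ] [[305.0, 131.0], [332.0, 118.0], [346.0, 146.0], [319.0, 159.0]]
top pepper_mill 0.76 [223. 208.] 216 235 190 220 [0.537 0.426 0.1  ] [[190.0, 216.0], [220.0, 216.0], [220.0, 235.0], [190.0, 235.0]]
top pastry_brush 0.87 [254. 240.] 227 301 226 253 [0.46  0.348 0.1  ] [[224.0, 230.0], [241.0, 226.0], [259.0, 299.0], [243.0, 303.0]]
scene pan 0.65 [192. 336.] 144 247 263 404 [0.581 0.156 0.1  ] [[250.0, 203.0], [275.0, 135.0], [406.0, 184.0], [380.0, 252.0]]
scene leaf_topside 0.77 [170. 305.] 144 196 263 346 [0.579 0.019 0.1  ] [[261.0, 173.0], [279.0, 135.0], [347.0, 166.0], [329.0, 205.0]]
scene squeeze_bottle 0.84 [244. 333.] 209 274 320 343 [0.715 0.3   0.1  ] [[320.0, 209.0], [343.0, 209.0], [343.0, 274.0], [320.0, 274.0]]
scene tumbler 0.76 [224. 281.] 200 248 266 296 [0.766 0.175 0.1  ] [[266.0, 200.0], [296.0, 200.0], [296.0, 248.0], [266.0, 248.0]]
scene pepper_mill 0.59 [252. 438.] 225 281 420 451 [0.555 0.459 0.1  ] [[417.0, 277.0], [432.0, 222.0], [456.0, 228.0], [441.0, 284.0]]
scene pastry_brush 0.72 [246. 424.] 213 258 408 448 [0.563 0.429 0.1  ] [[406.0, 252.0], [441.0, 208.0], [453.0, 218.0], [418.0, 261.0]]
```

```bash
python3 - <<'E'
from h import *
im=cv2.imread("pics/top0.png");cv2.imwrite("pics/top0c.png",cv2.resize(im[110:310,180:440],None,fx=3,fy=3,interpolation=cv2.INTER_CUBIC)[:600])
for p in([200,255],[149,387],[219,415],[271,282]): print(p,np.round(ray("top",p,.104),4))
print(np.round(bot.camera_model("top")["world_from_camera"],3))
E
```

```text
[200, 255] [0.5907 0.3082 0.104 ]
[149, 387] [ 0.7095 -0.0199  0.104 ]
[219, 415] [ 0.5356 -0.0824  0.104 ]
[271, 282] [0.4164 0.2443 0.104 ]
[[-0.021 -0.997  0.075  0.519]
 [-1.     0.023  0.016  0.135]
 [-0.017 -0.075 -0.997  1.243]
 [ 0.     0.     0.     1.   ]]
```

View pics/top0c.png

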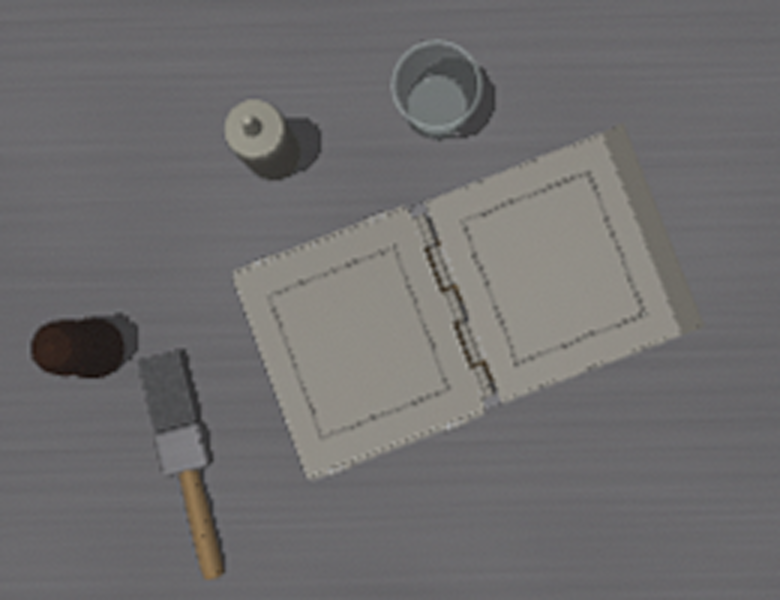

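View pics/scene0.png

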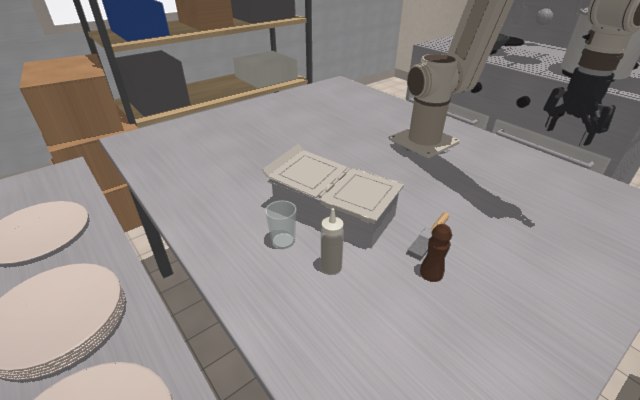

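The top view shows the pan with hinge ends at about (319,179) and (343,244), and the lip at the right end. Pan yaw is about 20°, with its centre near (0.559, 0.124). The tumbler and bottle are on the far side, the mill and brush to the left. First I'll move to just outside the lip, with the fingers shut and tool x along the pan's +y.

Emit:
move_arm([
  {"x":-64,"y":-42,"z":3,"yaw":54.7},
  {"x":-64,"y":-42,"z":3,"yaw":54.7},
  {"x":-64,"y":-42,"z":3,"yaw":54.7},
  {"x":-64,"y":-42,"z":3,"yaw":54.7},
  {"x":-64,"y":-42,"z":3,"yaw":54.7},
  {"x":-64,"y":-42,"z":3,"yaw":54.7},
  {"x":-64,"y":-42,"z":3,"yaw":54.7},
  {"x":-64,"y":-42,"z":3,"yaw":54.7},
  {"x":-64,"y":-42,"z":3,"yaw":54.7},
  {"x":-64,"y":-42,"z":3,"yaw":54.7},
  {"x":-64,"y":-42,"z":3,"yaw":54.7},
  {"x":-64,"y":-42,"z":3,"yaw":54.7},
  {"x":-64,"y":-42,"z":3,"yaw":54.7},
  {"x":-64,"y":-42,"z":3,"yaw":54.7},
  {"x":-64,"y":-42,"z":3,"yaw":54.7},
  {"x":-64,"y":-42,"z":3,"yaw":54.7},
  {"x":-64,"y":-42,"z":3,"yaw":54.7},
  {"x":-64,"y":-42,"z":3,"yaw":54.7},
], gripper=-1)

```text
clock: 2.95
eef_pos: [0.6383, -0.091, 0.2018]
tool_rot: [0.573, 0.819, 0.0, 0.0]
ft_force: [-0.1, 0.3, -0.5]
grip_width: -0.0001
grasp_force: 0.0
```

```bash
python3 - <<'E'
from h import *
a=bot.camera("wrist");b=bot.camera("scene")
o=np.hstack([cv2.resize(a,(400,250)),cv2.resize(b[100:260,200:456],(400,250),interpolation=cv2.INTER_CUBIC)])
cv2.imwrite("pics/w1.png",a);cv2.imwrite("pics/s1.png",b);cv2.imwrite("pics/c1.png",o)
ex=np.array([.94,.342,0]);ey=np.array([-.342,.94,0]);c=np.array([.559,.1236,0])
# crop px measurements from top picture: fixed corners, hinge ends, bend corners, lip corners
for n,x,y,z in(("F+",235,270,.104),("F-",312,478,.104),("H+",418,207,.104),("H-",490,402,.104),("B+",605,135,.104),("B-",680,335,.104),("L+",615,127,.119),("L-",700,328,.119)):
    p=ray("top",[110+y/3,180+x/3],z);d=p-c;print(n,np.round(p,3),"local mm",np.round([d@ex*1e3,d@ey*1e3]))
E
```

```text
F+ [0.591 0.3   0.104] local mm [ 90. 155.]
F- [0.42  0.239 0.104] local mm [-91. 156.]
H+ [0.639 0.149 0.104] local mm [84. -4.]
H- [0.479 0.094 0.104] local mm [-86.  -1.]
B+ [ 0.695 -0.006  0.104] local mm [  83. -169.]
B- [ 0.53  -0.062  0.104] local mm [ -91. -164.]
L+ [ 0.699 -0.013  0.119] local mm [  85. -176.]
L- [ 0.535 -0.075  0.119] local mm [ -91. -179.]
```

View pics/c1.png

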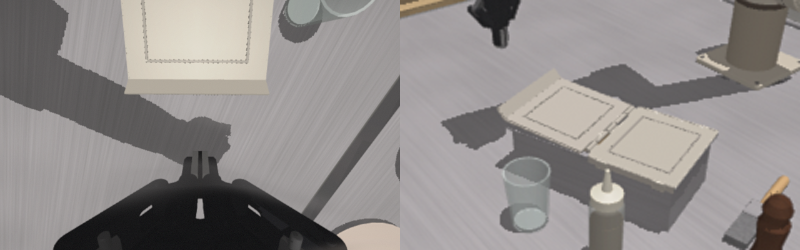

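The wrist view shows the lip's edge square to the tool, at row 93 of the half-size picture, with the shut fingertips centred at column 200. I'll go down and ease towards the lip.

Emit:
move_arm([
  {"z":5},
  {"z":10},
  {"z":10.4},
  {"x":1.5,"z":10.4},
  {"x":2.5,"z":10.4},
  {"x":2.8,"z":10.4},
  {"x":3.0,"z":10.4},
  {"x":3.0,"z":10.4},
])

```text
invalid input at $.motion[0]: expected keys x, y, z, yaw
```

Emit:
move_arm([
  {"x":0.15},
  {"x":0.3},
  {"x":0.3},
  {"x":0.3},
])

```text
invalid input at $.motion[0]: expected keys x, y, z, yaw
```

Emit:
move_arm([
  {"x":0,"y":0,"z":5,"yaw":0},
  {"x":0,"y":0,"z":10,"yaw":0},
  {"x":0,"y":0,"z":10.4,"yaw":0},
  {"x":1.5,"y":0,"z":10.4,"yaw":0},
  {"x":2.5,"y":0,"z":10.4,"yaw":0},
  {"x":2.8,"y":0,"z":10.4,"yaw":0},
  {"x":3.0,"y":0,"z":10.4,"yaw":0},
  {"x":3.0,"y":0,"z":10.4,"yaw":0},
])

```text
clock: 4.05
eef_pos: [0.6284, -0.0633, 0.0979]
tool_rot: [0.573, 0.819, 0.0, 0.0]
ft_force: [0.4, -0.0, 0.2]
grip_width: 0.0001
grasp_force: 0.0
```

Emit:
move_arm([
  {"x":0.15,"y":0,"z":0,"yaw":0},
  {"x":0.3,"y":0,"z":0,"yaw":0},
  {"x":0.3,"y":0,"z":0,"yaw":0},
])

```text
clock: 4.42
eef_pos: [0.627, -0.0606, 0.0972]
tool_rot: [0.574, 0.819, -0.0, -0.0]
ft_force: [0.5, 0.1, -0.3]
grip_width: 0.0
grasp_force: 0.0
```

Emit:
move_arm([
  {"x":0.2,"y":0,"z":0,"yaw":0},
  {"x":0.4,"y":0,"z":0,"yaw":0},
  {"x":0.4,"y":0,"z":0,"yaw":0},
])

```text
clock: 4.8
eef_pos: [0.6257, -0.0566, 0.0973]
tool_rot: [0.573, 0.819, -0.0, -0.0]
ft_force: [-0.8, 0.6, 1.5]
grip_width: -0.0001
grasp_force: 0.0
```

```bash
python3 - <<'E'
from h import *
a=bot.camera("wrist");cv2.imwrite("pics/w2.png",a[:,120:520])
E
```

```text
(no output)
```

View pics/w2.png

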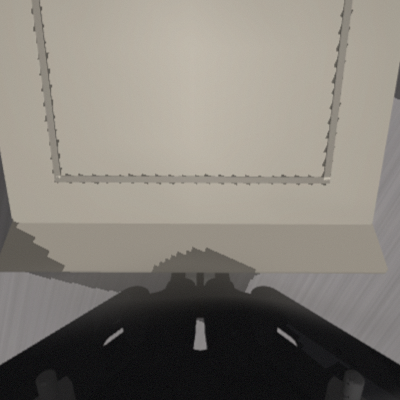

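The lip edge (row 272 in the crop) runs square across the picture, with the fingertips right at it, centred at about column 200. I'll press in a bit more to feel contact.

Emit:
move_arm([
  {"x":0.15,"y":0,"z":0,"yaw":0},
  {"x":0.3,"y":0,"z":0,"yaw":0},
  {"x":0.3,"y":0,"z":0,"yaw":0},
])

```text
clock: 5.22
eef_pos: [0.6254, -0.0555, 0.0975]
tool_rot: [0.574, 0.819, -0.001, 0.001]
ft_force: [1.7, -4.7, -0.4]
grip_width: 0.0002
grasp_force: 2.5
```

Emit:
move_arm([
  {"x":0.05,"y":0,"z":-0.4,"yaw":0},
  {"x":0.1,"y":0,"z":-0.8,"yaw":0},
  {"x":0.15,"y":0,"z":-1.2,"yaw":0},
  {"x":0.2,"y":0,"z":-1.6,"yaw":0},
  {"x":0.2,"y":0,"z":-1.6,"yaw":0},
])

```text
clock: 5.85
eef_pos: [0.6243, -0.0523, 0.114]
tool_rot: [0.574, 0.819, 0.0, 0.0]
ft_force: [0.9, -4.7, 1.5]
grip_width: 0.0
grasp_force: 2.4
```

```bash
python3 - <<'E'
from h import *
a=bot.camera("wrist");b=bot.camera("scene")
cv2.imwrite("pics/c3.png",np.hstack([cv2.resize(a,(400,250)),cv2.resize(b[120:260,230:454],(400,250),interpolation=cv2.INTER_CUBIC)]))
E
```

```text
(no output)
```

View pics/c3.png

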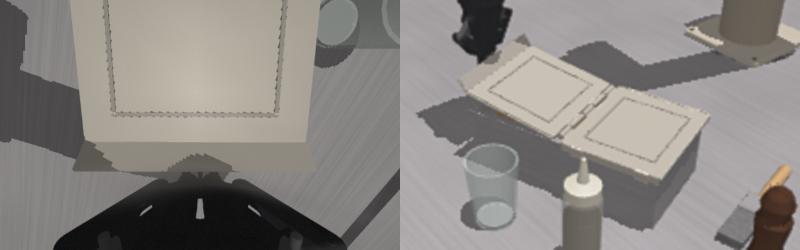

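The right view shows a dark gap under the leaf, so it is lifting with the fingers. I'll carry on round the arc.

Emit:
move_arm([
  {"x":0.25,"y":0,"z":-0.86,"yaw":0},
  {"x":0.55,"y":0,"z":-1.72,"yaw":0},
  {"x":0.9,"y":0,"z":-2.56,"yaw":0},
  {"x":1.25,"y":0,"z":-3.38,"yaw":0},
  {"x":1.25,"y":0,"z":-3.38,"yaw":0},
])

```text
clock: 6.58
eef_pos: [0.6202, -0.0408, 0.1483]
tool_rot: [0.574, 0.819, -0.0, 0.001]
ft_force: [1.1, -6.3, 3.1]
grip_width: 0.0004
grasp_force: 2.9
```

Emit:
move_arm([
  {"x":0.4,"y":0,"z":-0.9,"yaw":0},
  {"x":0.9,"y":0,"z":-1.9,"yaw":0},
  {"x":1.4,"y":0,"z":-2.7,"yaw":0},
  {"x":1.9,"y":0,"z":-3.5,"yaw":0},
  {"x":2.45,"y":0,"z":-4.2,"yaw":0},
  {"x":3.0,"y":0,"z":-4.9,"yaw":0},
  {"x":3.0,"y":0,"z":-4.9,"yaw":0},
])

```text
clock: 7.45
eef_pos: [0.6093, -0.0111, 0.1967]
tool_rot: [0.573, 0.82, 0.0, -0.0]
ft_force: [-0.1, 0.8, 0.4]
grip_width: 0.0001
grasp_force: 0.0
```

```bash
python3 - <<'E'
from h import *
a=bot.camera("wrist");b=bot.camera("scene")
cv2.imwrite("pics/c4.png",np.hstack([cv2.resize(a,(400,250)),cv2.resize(b[100:240,230:454],(400,250),interpolation=cv2.INTER_CUBIC)]))
E
```

```text
(no output)
```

View pics/c4.png

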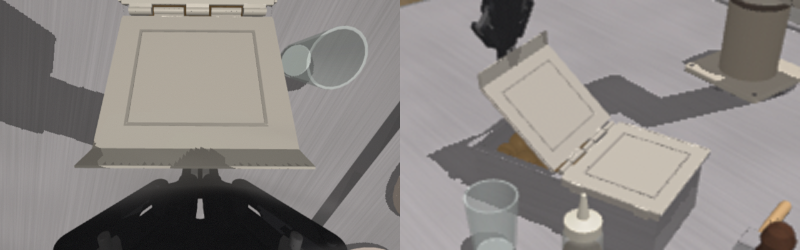

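The leaf is at about 45° and stays there, with the fingertips just below its bend. I'll keep pushing towards upright.

Emit:
move_arm([
  {"x":0.8,"y":0,"z":-0.6,"yaw":0},
  {"x":1.7,"y":0,"z":-1.2,"yaw":0},
  {"x":2.6,"y":0,"z":-1.9,"yaw":0},
  {"x":3.5,"y":0,"z":-2.5,"yaw":0},
  {"x":4.5,"y":0,"z":-3.1,"yaw":0},
  {"x":5.5,"y":0,"z":-3.7,"yaw":0},
  {"x":6.6,"y":0,"z":-4.1,"yaw":0},
  {"x":7.7,"y":0,"z":-4.5,"yaw":0},
  {"x":8.9,"y":0,"z":-4.8,"yaw":0},
  {"x":10.1,"y":0,"z":-5.0,"yaw":0},
  {"x":10.1,"y":0,"z":-5.0,"yaw":0},
])

```text
clock: 8.93
eef_pos: [0.5741, 0.0843, 0.2458]
tool_rot: [0.573, 0.82, -0.0, -0.001]
ft_force: [0.3, -0.0, -0.3]
grip_width: 0.0002
grasp_force: 0.0
```

```bash
python3 - <<'E'
from h import *
a=bot.camera("wrist");b=bot.camera("scene")
cv2.imwrite("pics/c5.png",np.hstack([cv2.resize(a,(400,250)),cv2.resize(b[80:240,230:486],(400,250),interpolation=cv2.INTER_CUBIC)]))
E
```

```text
(no output)
```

View pics/c5.png

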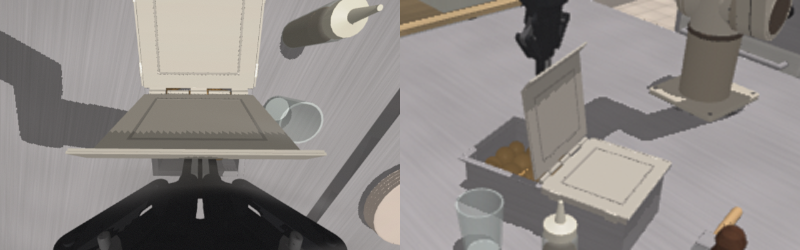

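The leaf is at about 75°, with the fingers behind it. I'll take it over the top.

Emit:
move_arm([
  {"x":0.9,"y":0,"z":-0.2,"yaw":0},
  {"x":1.8,"y":0,"z":-0.3,"yaw":0},
  {"x":2.7,"y":0,"z":-0.4,"yaw":0},
  {"x":4.0,"y":0,"z":-0.3,"yaw":0},
  {"x":5.3,"y":0,"z":-0.2,"yaw":0},
  {"x":6.7,"y":0,"z":0.1,"yaw":0},
  {"x":8.1,"y":0,"z":0.5,"yaw":0},
  {"x":9.4,"y":0,"z":1.1,"yaw":0},
  {"x":10.7,"y":0,"z":1.75,"yaw":0},
  {"x":11.9,"y":0,"z":2.6,"yaw":0},
  {"x":13.0,"y":0,"z":3.5,"yaw":0},
  {"x":13.0,"y":0,"z":3.5,"yaw":0},
])

```text
clock: 10.52
eef_pos: [0.5293, 0.2055, 0.2097]
tool_rot: [0.573, 0.82, -0.001, -0.001]
ft_force: [0.7, 0.0, 0.2]
grip_width: 0.0001
grasp_force: 0.0
```

```bash
python3 - <<'E'
from h import *
a=bot.camera("wrist");b=bot.camera("scene")
cv2.imwrite("pics/c6.png",np.hstack([cv2.resize(a,(400,250)),cv2.resize(b[80:240,230:486],(400,250),interpolation=cv2.INTER_CUBIC)]))
E
```

```text
(no output)
```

View pics/c6.png

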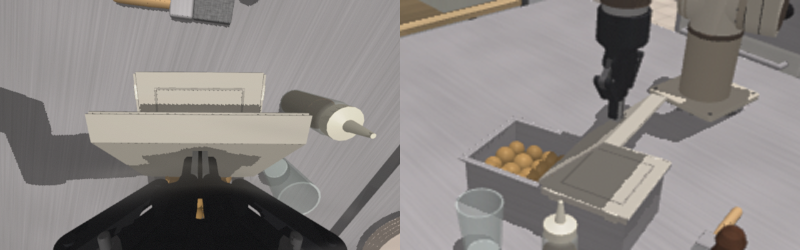

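It is about 135° over and resting there. Next I'll push it down along the arc.

Emit:
move_arm([
  {"x":1.1,"y":0,"z":1.0,"yaw":0},
  {"x":2.0,"y":0,"z":2.1,"yaw":0},
  {"x":2.8,"y":0,"z":3.3,"yaw":0},
  {"x":3.4,"y":0,"z":4.6,"yaw":0},
  {"x":3.8,"y":0,"z":5.7,"yaw":0},
  {"x":4.1,"y":0,"z":6.7,"yaw":0},
  {"x":4.3,"y":0,"z":7.6,"yaw":0},
  {"x":4.4,"y":0,"z":8.4,"yaw":0},
  {"x":4.5,"y":0,"z":9.1,"yaw":0},
  {"x":4.5,"y":0,"z":9.6,"yaw":0},
  {"x":4.5,"y":0,"z":9.9,"yaw":0},
  {"x":4.5,"y":0,"z":9.9,"yaw":0},
])

```text
clock: 12.12
eef_pos: [0.515, 0.247, 0.1119]
tool_rot: [0.574, 0.819, -0.0, 0.0]
ft_force: [-1.0, 0.1, -0.4]
grip_width: -0.0001
grasp_force: 0.0
```

Emit:
move_arm([
  {"x":0,"y":0,"z":0.15,"yaw":0},
  {"x":0,"y":0,"z":0.3,"yaw":0},
  {"x":0,"y":0,"z":0.4,"yaw":0},
  {"x":0,"y":0,"z":0.4,"yaw":0},
])

```text
clock: 12.62
eef_pos: [0.5153, 0.2472, 0.109]
tool_rot: [0.574, 0.819, 0.0, 0.0]
ft_force: [-1.4, -1.3, 4.7]
grip_width: -0.0003
grasp_force: 2.4
```

Contact at 0.109 m, which is the flat height. I'll press a bit harder, then withdraw.

Emit:
move_arm([
  {"x":0,"y":0,"z":0.15,"yaw":0},
  {"x":0,"y":0,"z":0.3,"yaw":0},
  {"x":0,"y":0,"z":0.3,"yaw":0},
  {"x":0,"y":0,"z":0.3,"yaw":0},
])

```text
clock: 13.12
eef_pos: [0.5154, 0.2473, 0.1088]
tool_rot: [0.573, 0.819, 0.001, 0.001]
ft_force: [-5.7, -2.8, 18.4]
grip_width: -0.0006
grasp_force: 9.4
```

Emit:
move_arm([
  {"x":0,"y":0,"z":-0.5,"yaw":0},
  {"x":0,"y":0,"z":-2,"yaw":0},
  {"x":0,"y":0,"z":-6,"yaw":0},
  {"x":0,"y":0,"z":-11,"yaw":0},
  {"x":-8,"y":-5,"z":-12,"yaw":0},
  {"x":-8,"y":-5,"z":-12,"yaw":0},
  {"x":-8,"y":-5,"z":-12,"yaw":0},
  {"x":-8,"y":-5,"z":-12,"yaw":0},
])

```text
clock: 14.12
eef_pos: [0.4958, 0.1552, 0.2253]
tool_rot: [0.574, 0.819, 0.0, 0.0]
ft_force: [-0.7, -0.3, 1.0]
grip_width: 0.0001
grasp_force: 0.0
```

```bash
python3 - <<'E'
from h import *
a=bot.camera("wrist");b=bot.camera("scene")
cv2.imwrite("pics/c7.png",np.hstack([cv2.resize(a,(400,250)),cv2.resize(b[100:260,230:486],(400,250),interpolation=cv2.INTER_CUBIC)]))
E
```

```text
(no output)
```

View pics/c7.png

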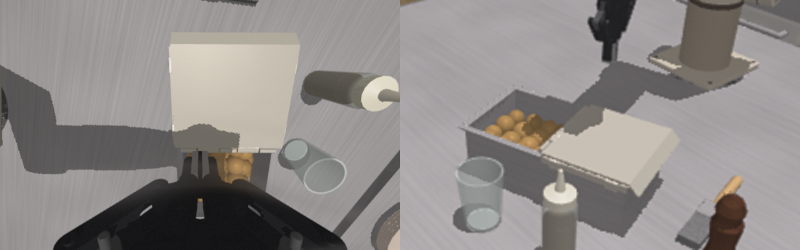

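The leaf lies flat on the fixed half with its lip hanging outside the +y rim. The pan and the bystanders look undisturbed, and the hand is clear.

```bash
python3 -c "
from workcell import bot
print(bot.job_done())"
```

```text
the job is handed in; nothing more can be done
None
```

The hinged half of the cover is now folded over and pressed flat on the fixed half, the hand is clear of everything, and the job is handed in at about 14 s. The final picture shows the pan and the bystanders apparently unmoved; the hand-in returned no verdict.

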